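Take the hub cap off a disc polishing machine

ROBOT

A 6-joint arm with a two-finger parallel gripper is mounted at the origin on the work surface. World frame = base frame: x ahead of the robot, y to its left, z up, the work surface at z = 0. Lengths are in m, angles in rad, forces in N, time in s.
With the tool pointing down it reaches from about 0.275 to 0.75 m from the base axis. Payload 10.2 kg.
Tool frame: the origin (TCP) lies at the very end of the fingers, on their centre line; the grasp point (between the pads) lies 19 mm behind it; z points along the fingers, y is the direction in which the jaws open and shut (so a half turn about z gives the same grasp; the last joint's range is limited). The gripper opens to 85 mm and grips with 20 to 120 N. Pads are 22 mm wide; open, the fingers measure 114 mm over their backs; the gripper's body (76 mm by 85 mm) begins 54 mm behind the grasp point. The pads swing forward as they close: fully open they stand 13 mm farther back than shut.
Start: joints at [-1.461, 0.313, 1.498, -0, 1.331, -0.223], TCP at [0.171, -0.496, 0.231] pointing down, gripper open.
Joint ranges: [-2.94, 2.94], [-0.97, 2.17], [0.19, 2.56], [-1.23, 4.37], [0.02, 3.11], [-2.88, 2.88]. Speed limits (rad/s): [2.39, 2.39, 3.01, 3.14, 3.14, 3.14].

INTERFACE

Orientations are given as a rotation vector (axis times angle).
In Python, from cell import r, cams, job gives the robot as it stands. The module is installed in compiled form; this text tells all that it offers.
- The arm moves only by the tool servo_tool, never from a script. Its argument "series" is a list of rows, each a list of 5 numbers: the shift along the world's x, y, z in mm, then the turn about the world's z in rad, then the finger opening in mm, from 0 to 85.4. A call has 1 to 20 rows; each row is the pose to reach, as a shift and turn from the pose commanded when the call began; what a row does not reach only later rows make up. A row lasts 1/12 s, in which the tool goes at most 41.7 mm and 7.16 degrees, less where a joint would pass 70% of its speed; a pose out of reach is approached as far as the arm can. A call with a gripper value outside its range is refused whole. The fingers move at their own pace and stop on an object; the grip force is fixed at half the most. Time passes only in rows, so rows that repeat a pose let the fingers close. It gives the time, the measured TCP pose, the force and the opening at its end, in the units of the state.
- r.get_obs(): the state, without advancing time (a new reading comes with each control period).
- cams.read_camera(name): name is "side" or "top"; returns a dict with "pixels" (480x640x3 uint8, red, green, blue), "mtx" (3x3 intrinsics, pixels), "cam_to_world" (4x4, takes a point from camera to world coordinates). Camera axes: x right, y up, looking along -z (the intrinsics and any distortion apply to the point x, -y, -z); pixel columns grow to the right and rows downward; lengths in m; the calibration is good to about 2 mm. A picture is of the moment at which its call begins. There is no depth.
- job.close_job(): hands the job in, once; it reports no verdict.
The state is a dict: "time_s": time; "joint_pos": joint angles; "joint_velocities": joint speeds; "effort": joint torques, N m; "tool_pos": TCP position; "ee_rot": TCP orientation; "contact_force": force on the tool from outside, world axes, zero at the start; "wrist_torque": the same for the moment, N m; "finger_gap": opening from 0.0 (shut) to 1.0 (fully open).
Only numpy, scipy, OpenCV 4.12 (cv2) and the standard library are available. Lean on these libraries where they do the work, as an engineer would, in place of code of your own. Each camera call takes 0.05 s, during which the arm holds its last target.

TASK

On the disc polishing machine, slide the keeper block along its track, away from the hub, fully home against its end stop, and only then loosen the round black hub cap: its quarter-turn thread may be left- or right-handed, so try one way and, if it stops, the other. Lift the cap off its hub and finish while still holding it upright and still in the gripper, about 10 cm above its seat, keeper left home. Leave the other things on the table where they are.

Things in the scene. Friction and masses are not known exactly. Their poses are not given: they have to be found in the camera images.
- machine: Disc polishing machine: a beige box fixed to the table, 170 mm (its x) by 280 mm (its y), 55 mm high. Origin on the table directly below the hub axis; z up. The box spans -85 to +85 mm in its x and -85 to +195 mm in its y. A fixed disc lies on the deck round the hub, its top 60 mm above the table. The hub carries the black cap; the keeper's track runs along +y.
- cap_knob (a point): Centre of the round ribbed grip knob on top of the black cap (loose, 60 to 130 g); on the hub axis, 95.5 mm above the table while seated; z is the cap's axis, up. The knob is a cylinder 34 mm in diameter and 34 mm high (78.5 to 112.5 mm above the table): pinch it from above at any yaw.
- cap_skirt (a point): Point on the cap's axis at the top of its skirt, the wider foot below the knob: 68 mm in diameter, 18 mm high, top 78.5 mm above the table while seated. Fingertips at the knob must stay above this. A small grey line on the skirt's top, along the cap's x axis, shows how far it has turned.
- hub (a point): Top of the hub neck inside the cap, 73 mm above the table. Its quarter-turn thread has an unseen hand that differs between machines. The cap turns almost freely. The wrong way it meets a firm stop within 5 to 20 degrees, then the knob slips in the fingers; the right way it is free to lift off at 60 to 115 degrees from its start (75 is good). Turning does not raise it; until free it lifts only 2 mm.
- keeper (a joint): Position of the sliding keeper in m: 0 with its tongue fully over the cap's skirt (the cap then cannot be lifted), 0.075 at the end stop away from the hub (tongue clear of the cap). It starts between 0 and 0.010, slides along the machine's +y with about 2 N friction and stays where it is left.
- keeper_grip (a point): Centre of the upper part of the keeper's black upright block, 22 mm (machine x) by 26 mm (machine y), top 120 mm above the table; this point is 105 mm above the table, at machine x = 0, y = 90 mm + joint value. A steel tongue 16 mm wide, 81 to 87 mm above the table, runs from the block towards the hub. Pinch the block across the machine's x.
- cleaner: Closed white spray-fluid bottle, 56 mm wide, 150 mm tall, standing loose on the table near the machine; not part of the job, leave it alone. Origin at the centre of its underside.
- stapler: Black stapler, 130 x 36 x 52 mm, standing loose on the table near the machine; not part of the job, leave it alone. Origin at the centre of its underside.
- cases: Stack of three flat disc cases, 125 x 142 x 31 mm, standing loose on the table near the machine; not part of the job, leave it alone. Origin at the centre of its underside.
- tape: Cardboard-coloured roll of tape lying flat, 100 mm wide, 45 mm high, standing loose on the table near the machine; not part of the job, leave it alone. Origin at the centre of its underside.
- marker: Flat grey and black marker pen, 110 x 20 x 14 mm, standing loose on the table near the machine; not part of the job, leave it alone. Origin at the centre of its underside.
- tub: Round disc tub, 132 mm wide, stacked with discs, 94 mm high, standing loose on the table near the machine; not part of the job, leave it alone. Origin at the centre of its underside.

How it is judged:
On the way, in this order (a step that is already met when the one before it is completed fails the run):
1. the keeper is home at its end stop, the cap still seated (value of joint keeper above 0.069 m and z of cap_knob in the frame of machine below 0.105 m), for 0.2 s.
2. the cap is off its hub, in the gripper, keeper still home (value of joint keeper above 0.069 m and z of cap_knob in the frame of machine above 0.125 m and contact force between the fingers and cap above 0.5 N), for 0.2 s.
At the end, for the whole second after the job is handed in: The keeper is within 6 mm of its end stop; the cap is held by the fingers with its knob at least 60 mm above its seated height, within 20 degrees of upright, still (under 30 mm/s), touching neither the machine nor any bystander (value of joint keeper above 0.069 m and z of cap_knob in the frame of machine above 0.155 m and contact force between the fingers and cap above 0.5 N and contact force between cap and machine below 0.05 N and angle between cap_knob's own z axis and vertical below 0.35 rad and linear speed of cap below 0.03 m/s and contact force between cap and cleaner below 0.05 N and contact force between cap and stapler below 0.05 N and contact force between cap and cases below 0.05 N and contact force between cap and tape below 0.05 N and contact force between cap and marker below 0.05 N and contact force between cap and tub below 0.05 N); the arm keeps its last pose, push and grip.
It fails at once if another thing on the table is displaced by more than 30 mm (distance of any of cleaner, stapler, cases, tape, marker, tub from where it was at the start of the episode above 0.03 m).
It fails at once if the cap is loosened (turned over 30 degrees) or lifted before the keeper is home (value of joint keeper below 0.06 m and (angle between the x axis of cap_knob and the x axis of machine, either way round above 0.52 rad or z of cap_knob in the frame of machine above 0.125 m)).
It also fails if it takes over 67 s, if anything falls off the work surface, if the arm or the gripper's body presses on something with over 40 N, if the wrist force passes 120 N, or if a joint passes its speed limit or range.

## Working session

There is one attempt and no reset: what is moved stays moved. The work goes in short steps, Python scripts to look and compute and a tool call to move; the robot and the scene stay as the last step left them, time stands still between calls to the robot, and variables do not carry over. Pictures are saved under pics/ and viewed, and the job is handed in when it is done.

Besides the shell and the picture viewer there is one more tool, called after ">>>" by a JSON object that holds its "api" and its "payload". servo_tool: Moves the arm, as the interface text tells. Its arguments: {"type":"object","properties":{"series":{"type":"array","items":{"type":"array","items":{"type":"number"}}}},"required":["series"]}

```bash
mkdir -p pics; python3 - <<'E'
from cell import r,cams,job
import cv2
o=r.get_obs(); print({k:o[k] for k in("time_s","tool_pos","ee_rot","finger_gap","contact_force")})
for n in("top","side"):
    d=cams.read_camera(n); cv2.imwrite(f"pics/{n}0.png",d["pixels"][:,:,::-1]); print(n,d["mtx"],d["cam_to_world"],[k for k in d])
E
```

```text
{'time_s': 0.0, 'tool_pos': array([ 0.17146861, -0.49593502,  0.23072885]), 'ee_rot': array([-3.09691958e+00, -5.20085129e-01, -1.31144422e-04]), 'finger_gap': 1.0017970912151273, 'contact_force': array([-0.34161163, -0.33896248,  0.46194165])}
top [[599.96950411   0.         324.15564495]
 [  0.         599.96950411 238.66976468]
 [  0.           0.           1.        ]] [[-0.01523249  0.99846888 -0.05317765  0.49762547]
 [-0.99985377 -0.01562391 -0.00695256  0.01779598]
 [-0.00777276  0.05306397  0.99856086  1.35082761]
 [ 0.          0.          0.          1.        ]] ['pixels', 'mtx', 'cam_to_world']
side [[539.84691139   0.         323.25368456]
 [  0.         539.84691139 233.95657386]
 [  0.           0.           1.        ]] [[-7.85835309e-01 -3.60077902e-01  5.02798938e-01  1.13024920e+00]
 [ 6.18434981e-01 -4.58885914e-01  6.37935649e-01  7.46749579e-01]
 [ 1.02081984e-03  8.12260809e-01  5.83293524e-01  7.14041326e-01]
 [ 0.00000000e+00  0.00000000e+00  0.00000000e+00  1.00000000e+00]] ['pixels', 'mtx', 'cam_to_world']
```

View pics/top0.png

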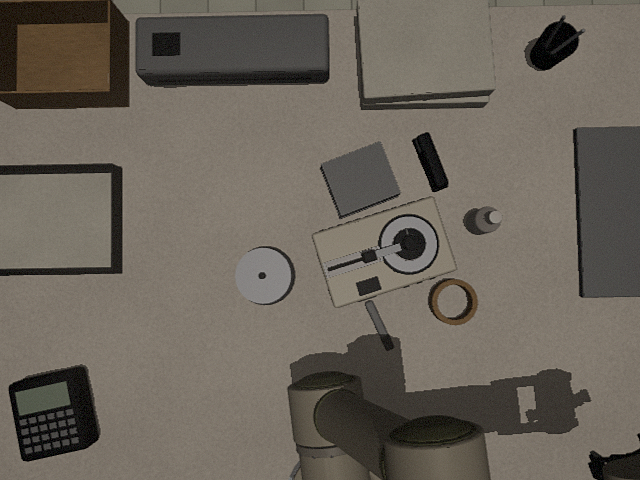

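View pics/side0.png

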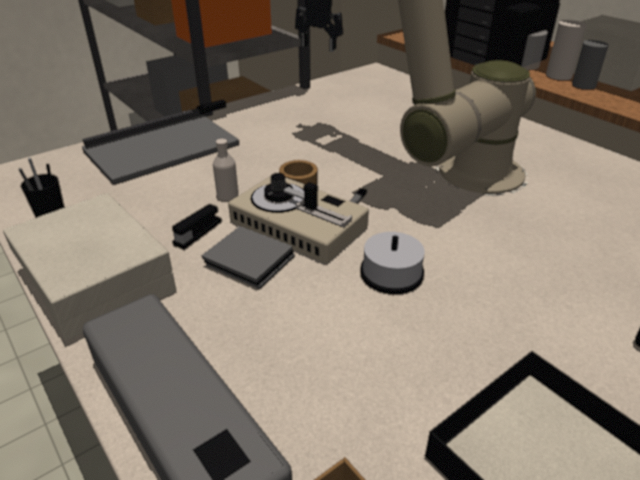

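The top view shows the machine with its hub cap near (409,244) and the keeper block near (369,256). The track runs left and slightly down. The tape is at (453,302), the cleaner at (485,220), the marker at (380,325), and the cases at (360,180). The side view shows the cap at (278,185) and the keeper at (311,195). Next I'll measure.

```bash
cat > h.py <<'E'
import numpy as np,cv2
from cell import r,cams,job
def ray(d,uv):
    K,T=d["mtx"],d["cam_to_world"]
    v=np.array([(uv[0]-K[0,2])/K[0,0],-(uv[1]-K[1,2])/K[1,1],-1.0])
    return T[:3,3],T[:3,:3]@v
def onz(d,uv,z):
    c,v=ray(d,uv); return c+v*(z-c[2])/v[2]
def proj(d,p):
    T=d["cam_to_world"];q=T[:3,:3].T@(np.array(p)-T[:3,3]);K=d["mtx"]
    return np.array([K[0,2]+K[0,0]*q[0]/-q[2],K[1,2]-K[1,1]*q[1]/-q[2]])
def crop(d,x,y,w,h,s,name):
    im=d["pixels"][y:y+h,x:x+w,::-1]; cv2.imwrite("pics/"+name,cv2.resize(im,None,fx=s,fy=s,interpolation=cv2.INTER_CUBIC))
E
python3 - <<'E'
from h import *
d=cams.read_camera("top"); s=cams.read_camera("side")
crop(d,300,180,180,135,4,"tc0.png"); crop(s,210,150,180,120,4,"sc0.png")
hsv=cv2.cvtColor(d["pixels"],cv2.COLOR_RGB2HSV)
for p in [(325,245),(345,295),(430,205),(445,265),(300,200),(470,260),(410,225)]: print(p,hsv[p[1],p[0]],d["pixels"][p[1],p[0]])
E
```

```text
(325, 245) [ 16  35 139] [139 130 120]
(345, 295) [ 20  40 140] [140 133 118]
(430, 205) [ 20  50 133] [133 124 107]
(445, 265) [ 21  38 136] [136 130 116]
(300, 200) [ 16  33 131] [131 123 114]
(470, 260) [ 15  38 135] [135 125 115]
(410, 225) [  0   8 135] [135 131 131]
```

View pics/tc0.png

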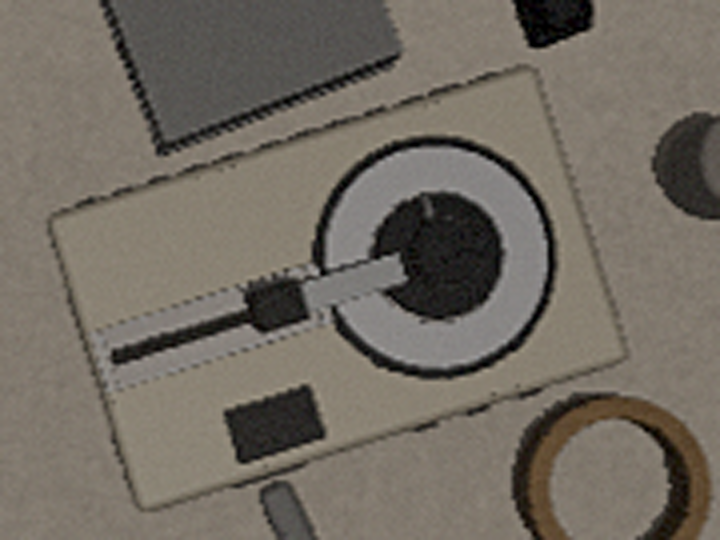

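View pics/sc0.png

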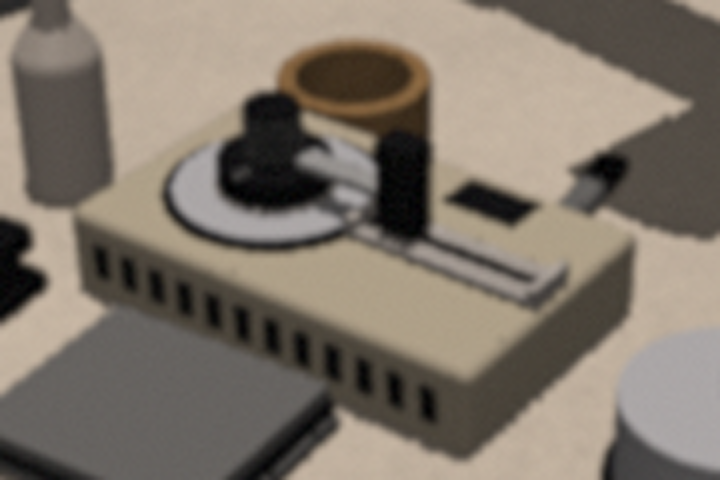

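The crop shows the deck corners at (50,215), (533,67), (628,353) and (145,510). The disc is centred at about (435,257), the keeper block top at (276,303), and the tongue over the skirt. The grey line on the skirt is at (428,207).

```bash
cat >> h.py <<'E'
def full(x,y,x0=300,y0=180,s=4): return (x0+(x+.5)/s-.5, y0+(y+.5)/s-.5)
E
python3 - <<'E'
from h import *
d=cams.read_camera("top"); s=cams.read_camera("side")
TL,TR,BR,BL=[onz(d,full(*p),.055)[:2] for p in [(50,215),(533,67),(628,353),(145,510)]]
print(TL,TR,BR,BL)
print("len",[np.linalg.norm(a-b) for a,b in((TL,TR),(BL,BR),(TL,BL),(TR,BR))])
y=((TL-TR)+(BL-BR)); y/=np.linalg.norm(y)
x2=((TL-BL)+(TR-BR)); x2/=np.linalg.norm(x2)
print("yaw y-axis",np.degrees(np.arctan2(y[1],y[0])),"x other",np.degrees(np.arctan2(x2[1],x2[0])))
c=(TL+TR+BL+BR)/4; print("centre",c,"hub from box",c-0.055*y)
# disc outline (black rim) fit
px=d["pixels"]; g=cv2.cvtColor(px,cv2.COLOR_RGB2HSV)
m=((g[...,1]<22)&(g[...,2]>95)).astype(np.uint8)*255
roi=np.zeros_like(m); roi[205:280,370:445]=255
m&=roi
cs,_=cv2.findContours(m,cv2.RETR_EXTERNAL,cv2.CHAIN_APPROX_NONE); k=max(cs,key=cv2.contourArea)
hull=cv2.convexHull(k); pts=np.array([onz(d,p[0],.06)[:2] for p in k])
# keep points far from track
print("ell",cv2.fitEllipse(hull)); 
(cc,rr)=cv2.minEnclosingCircle(pts.astype(np.float32)*1000); print(cc,rr)
# dark blobs: cap and keeper
dk=(px.max(2)<55).astype(np.uint8)*255
for name,(x0,y0,x1,y1) in {"cap":(392,226,428,262),"keep":(360,247,379,265)}.items():
    r0=np.zeros_like(dk); r0[y0:y1,x0:x1]=255; mm=dk&r0
    cs,_=cv2.findContours(mm,cv2.RETR_EXTERNAL,cv2.CHAIN_APPROX_NONE); k=max(cs,key=cv2.contourArea)
    print(name,cv2.minAreaRect(k),cv2.minEnclosingCircle(k))
hub=c-0.055*y
for z in(.0785,.095,.1125): print("hub px top",proj(d,[*hub,z]),"side",proj(s,[*hub,z]))
kp=hub+.095*y; print("keeper px",proj(d,[*kp,.12]),proj(s,[*kp,.12]))
E
```

```text
[0.57851548 0.05267886] [ 0.65475966 -0.2102622 ] [ 0.49919035 -0.25749028] [0.4188995  0.00387366]
len [np.float64(0.27377211768973725), np.float64(0.2734185977467834), np.float64(0.16691078216217084), np.float64(0.16258014369703644)]
yaw y-axis 106.62337266253766 x other 16.945368616560312
centre [ 0.53784125 -0.10279999] hub from box [ 0.55357561 -0.15550132]
ell ((403.62957763671875, 246.1702117919922), (54.62163543701172, 68.99429321289062), 64.84286499023438)
(546.8877563476562, -138.9345245361328) 76.22688293457031
cap ((409.1500244140625, 243.4500274658203), (30.674089431762695, 30.990318298339844), 71.56504821777344) ((408.88775634765625, 243.29591369628906), 16.16437339782715)
keep ((368.0, 256.0), (12.0, 16.0), 90.0) ((367.78765869140625, 256.1027526855469), 8.708531379699707)
hub px top [410.12812923 242.88692094] side [277.19998794 187.90702139]
hub px top [411.19483411 242.52394356] side [276.84605062 181.64718471]
hub px top [412.35720623 242.1284126 ] side [276.46454231 174.89971962]
keeper px [368.73058914 255.88756829] [310.41591808 184.4045495 ]
```

```bash
python3 - <<'E'
from h import *
d=cams.read_camera("top"); s=cams.read_camera("side")
def g(dd,x,y,w,h,sc,n):
    im=np.clip(dd["pixels"][y:y+h,x:x+w,::-1].astype(float)*5,0,255)**.7*255**.3
    cv2.imwrite("pics/"+n,cv2.resize(im.astype(np.uint8),None,fx=sc,fy=sc,interpolation=cv2.INTER_CUBIC))
g(d,355,215,80,60,8,"tg.png"); g(s,255,160,80,60,8,"sg.png")
a=cv2.imread("pics/tg.png");b=cv2.imread("pics/sg.png"); cv2.imwrite("pics/g.png",cv2.resize(np.vstack([a,b]),None,fx=.62,fy=.62))
E
```

```text
(no output)
```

View pics/tg.png

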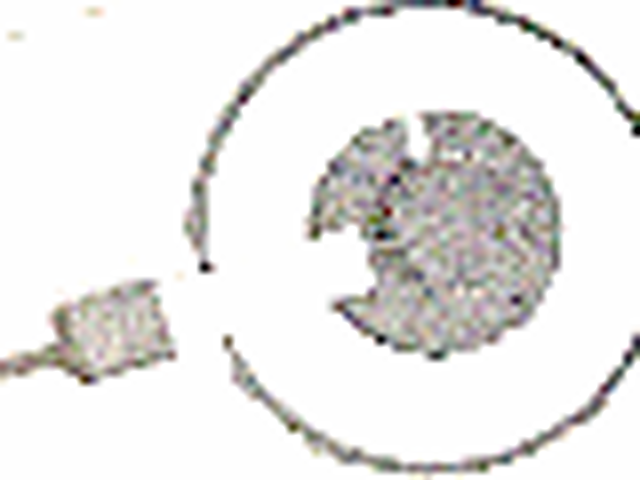

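View pics/sg.png

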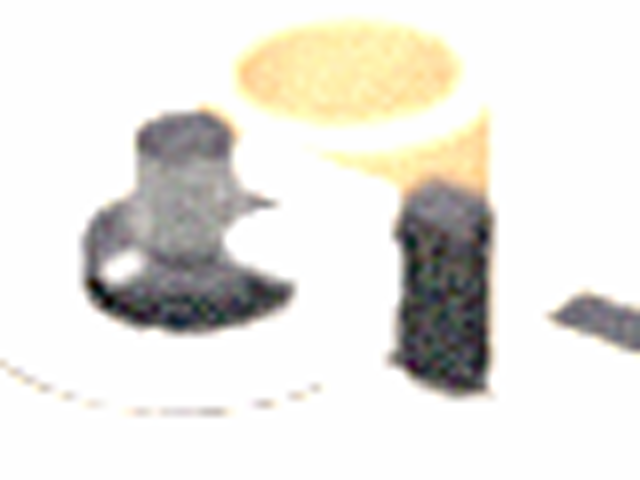

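```bash
python3 - <<'E'
from h import *
d=cams.read_camera("top"); s=cams.read_camera("side")
f8=lambda x,y,x0,y0:(x0+(x+.5)/8-.5,y0+(y+.5)/8-.5)
print("knob side",onz(s,f8(186,133,255,160),.1125))
print("skirt top",onz(d,f8(435,233,355,215),.075), onz(d,f8(432,236,355,215),.06),"<-disc?")
print("keep side",onz(s,f8(446,205,255,160),.12))
print("keep top",onz(d,f8(114,331,355,215),.12))
y=np.array([np.cos(np.radians(106.75)),np.sin(np.radians(106.75))]);x=np.array([y[1],-y[0]])
for h in [onz(s,f8(186,133,255,160),.1125),onz(d,f8(435,233,355,215),.075)]:
  for k in [onz(s,f8(446,205,255,160),.12),onz(d,f8(114,331,355,215),.12)]:
    e=(k-h)[:2];print(e@x,e@y)
o=r.get_obs();from scipy.spatial.transform import Rotation as R
M=R.from_rotvec(o["ee_rot"]).as_matrix();print(M.round(3), "jaw y angle",np.degrees(np.arctan2(M[1,1],M[0,1])))
E
```

```text
knob side [ 0.55448659 -0.14878721  0.1125    ]
skirt top [ 0.55206534 -0.15341059  0.075     ] [ 0.55191065 -0.15459939  0.06      ] <-disc?
keep side [ 0.52857702 -0.06196012  0.12      ]
keep top [ 0.52629315 -0.06463761  0.12      ]
0.00021298633415127254 0.0906101794980567
-0.002745625735557847 0.08870449450789897
0.0038639508460972896 0.09433959945587901
0.0009053387763881703 0.09243391446572127
[[ 0.945  0.327 -0.   ]
 [ 0.327 -0.945  0.   ]
 [ 0.    -0.    -1.   ]] jaw y angle -70.93343750026322
```

Measurements so far:
- **Hub:** about (0.553, -0.153).
- **Keeper block:** about (0.5275, -0.0635), at joint value about 3 mm.
- **Machine yaw:** about 16.8°.

The block-to-hub offset (0 and 92 mm) fits the dimensions given. I'll move above the keeper with the jaws along machine x.

>>> {"api": "servo_tool", "payload": {"series": [[15,18,0,0.06,85],[36,44,0,0.16,85],[60,73,0,0.26,85],[84,102,0,0.36,85],[108,131,0,0.46,85],[132,160,0,0.56,85],[156,189,0,0.66,85],[180,218,0,0.76,85],[204,247,0,0.87,85],[228,276,0,0.98,85],[252,305,0,1.08,85],[276,334,0,1.18,85],[300,363,0,1.28,85],[322,390,0,1.38,85],[340,412,-10,1.47,85],[352,427,-20,1.53,85],[356,432,-30,1.53,85],[356,432,-30,1.53,85],[356,432,-30,1.53,85]]}}

```text
time_s: 2.08
tool_pos: [0.527, -0.0647, 0.201]
ee_rot: [-1.876, -2.519, 0.001]
contact_force: [0.6, 0.1, 0.2]
finger_gap: 0.996
```

```bash
python3 - <<'E'
from h import *
d=cams.read_camera("top"); s=cams.read_camera("side")
crop(s,200,60,200,150,4,"s1.png"); crop(d,300,180,180,135,4,"t1.png")
o=r.get_obs();from scipy.spatial.transform import Rotation as R
M=R.from_rotvec(o["ee_rot"]).as_matrix();print("jaw y angle",np.degrees(np.arctan2(M[1,1],M[0,1])),o["joint_pos"],o["tool_pos"])
E
```

```text
jaw y angle 16.594831374785965 [-3.43812826e-01  3.50254785e-01  1.52481173e+00 -2.24901624e-04
  1.26571413e+00 -6.33379633e-01] [ 0.52721418 -0.06528864  0.20195405]
```

View pics/s1.png

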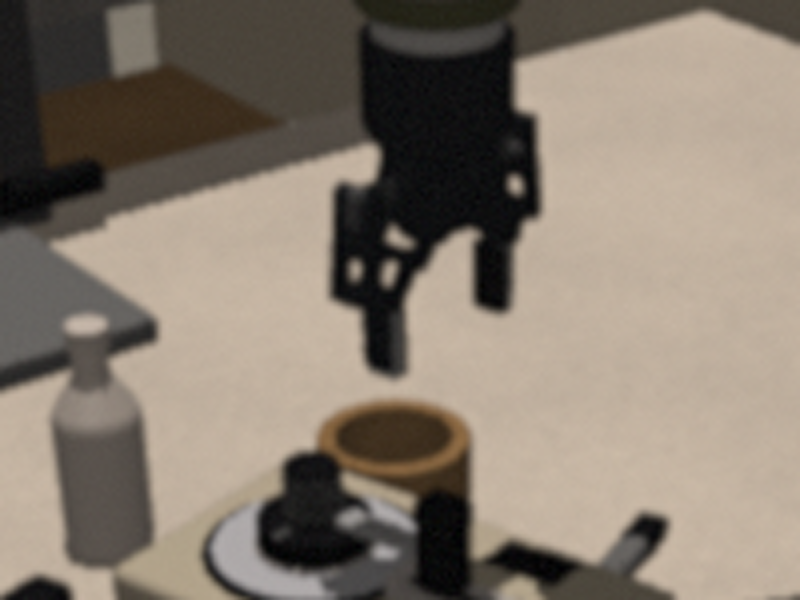

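The side crop shows the open fingers, tips at about (387,370) and (492,303), straddling the spot above the keeper block at (443,500). Nothing is in the way, so I'll descend and pinch.

>>> {"api": "servo_tool", "payload": {"series": [[0,1,-15,0,60],[0,1,-35,0,60],[0,1,-55,0,60],[0,1,-75,0,60],[0,1,-90,0,60],[0,1,-102,0,60],[0,1,-110,0,60],[0,1,-112,0,60],[0,1,-112,0,60]]}}

```text
time_s: 2.93
tool_pos: [0.5275, -0.0638, 0.0896]
ee_rot: [1.876, 2.52, 0.0]
contact_force: [-0.3, -0.0, -0.2]
finger_gap: 0.706
```

```bash
python3 - <<'E'
from h import *
s=cams.read_camera("side");d=cams.read_camera("top")
crop(s,200,80,200,150,4,"s2.png")
o=r.get_obs();print(o["tool_pos"],o["contact_force"],o["finger_gap"])
E
```

```text
[ 0.52791353 -0.06363386  0.09025507] [-0.24137912 -0.31470551  0.75933584] 0.7039033285807977
```

View pics/s2.png

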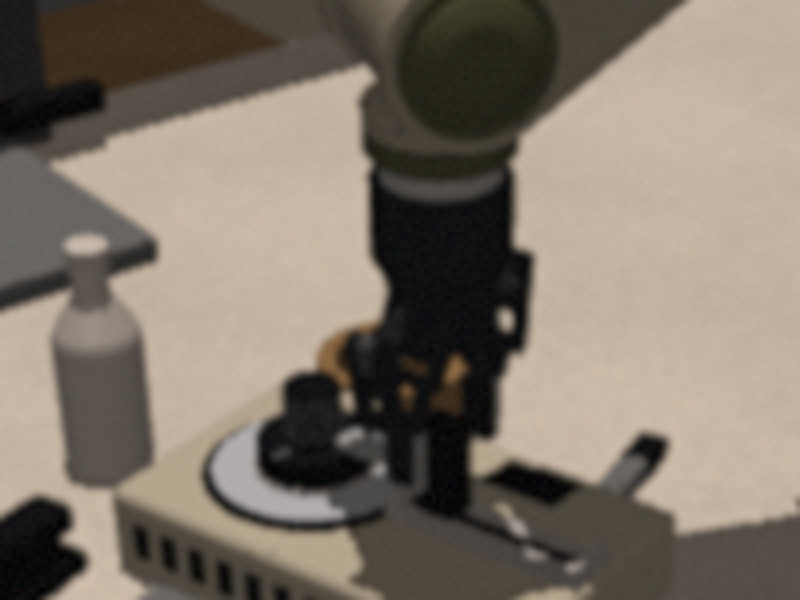

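The fingers straddle the block at about (443,460), clear of the cap knob at (312,400). Closing.

>>> {"api": "servo_tool", "payload": {"series": [[0,0,0,0,40],[0,0,0,0,30],[0,0,0,0,22],[0,0,0,0,15],[0,0,0,0,10],[0,0,0,0,10],[0,0,0,0,10],[0,0,0,0,10]]}}

```text
time_s: 3.7
tool_pos: [0.5263, -0.0636, 0.09]
ee_rot: [-1.873, -2.52, 0.004]
contact_force: [-11.8, -2.3, 10.7]
finger_gap: 0.247
```

>>> {"api": "servo_tool", "payload": {"series": [[-2,2,0,0,10],[-4,9,0,0,10],[-6,16,0,0,10],[-8,23,0,0,10],[-10,30,0,0,10],[-12,37,0,0,10],[-14,44,0,0,10],[-16,51,0,0,10],[-18,57,0,0,10],[-20,62,0,0,10],[-21,66,0,0,10],[-21,66,0,0,10]]}}

```text
time_s: 4.7
tool_pos: [0.5062, 0.0035, 0.09]
ee_rot: [1.874, 2.521, -0.0]
contact_force: [-4.5, 0.1, 8.1]
finger_gap: 0.247
```

>>> {"api": "servo_tool", "payload": {"series": [[-0.3,1,0,0,10],[-0.6,2,0,0,10],[-0.9,3,0,0,10],[-1.2,4,0,0,10],[-1.2,4,0,0,10]]}}

```text
time_s: 5.12
tool_pos: [0.5054, 0.0063, 0.09]
ee_rot: [1.873, 2.52, -0.002]
contact_force: [-4.9, -6.6, 5.7]
finger_gap: 0.248
```

>>> {"api": "servo_tool", "payload": {"series": [[-0.3,1,0,0,10],[-0.6,2,0,0,10],[-0.9,3,0,0,10],[-1.2,4,0,0,10],[-1.2,4,0,0,10],[-1.2,4,0,0,10]]}}

```text
time_s: 5.62
tool_pos: [0.5053, 0.0068, 0.09]
ee_rot: [1.87, 2.516, -0.007]
contact_force: [-0.0, -26.6, 1.2]
finger_gap: 0.248
```

The force rose to 27 N with no further travel after 73.5 mm, so the keeper is at its end stop. I'll release and rise.

>>> {"api": "servo_tool", "payload": {"series": [[0,0,0,0,20],[0,0,0,0,35],[0,0,0,0,50],[0,0,0,0,60],[0,0,0,0,60],[0,0,0,0,60],[0,0,20,0,60],[0,0,45,0,60],[0,0,70,0,60],[0,0,90,0,60],[0,0,100,0,60],[0,0,100,0,60]]}}

```text
time_s: 6.62
tool_pos: [0.5049, 0.0108, 0.1911]
ee_rot: [1.872, 2.519, 0.003]
contact_force: [-0.3, 0.3, -0.1]
finger_gap: 0.706
```

```bash
python3 - <<'E'
from h import *
s=cams.read_camera("side");d=cams.read_camera("top")
crop(s,200,120,200,150,4,"s3.png");crop(d,300,180,180,135,4,"t3.png")
o=r.get_obs();print(o["tool_pos"],o["contact_force"],o["finger_gap"])
E
```

```text
[0.50374444 0.01096298 0.18834115] [-0.12605523  0.24498954 -0.69503833] 0.7019308740394301
```

View pics/s3.png

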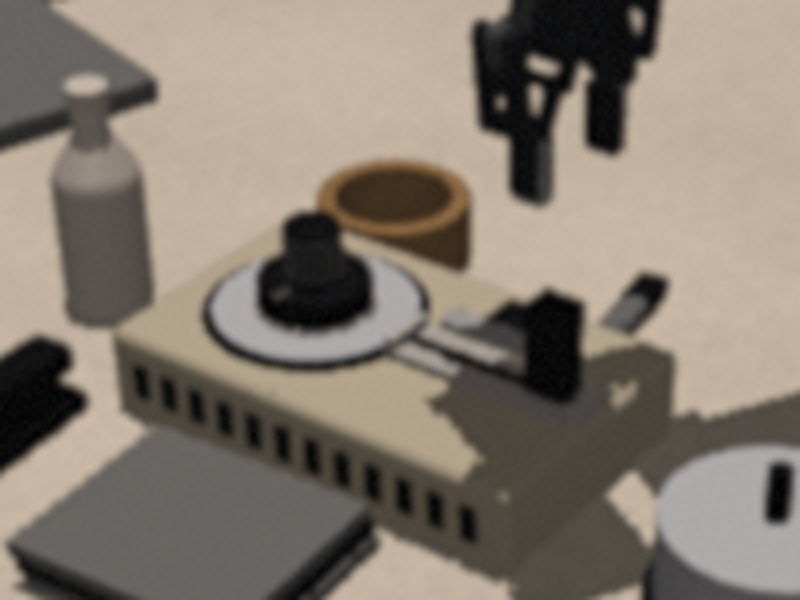

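View pics/t3.png

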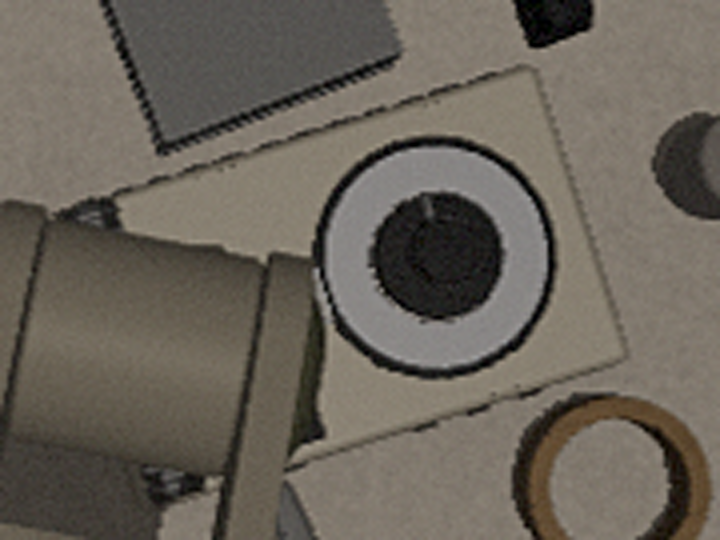

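The keeper block top is now near (558,302) in the side crop and its tongue is clear of the cap. In the top crop the cap is whole: disc centred at (436,257), skirt at (436,257), knob at (442,253), grey line at (428,205). I'll refine the hub and check the keeper.

```bash
python3 - <<'E'
from h import *
s=cams.read_camera("side");d=cams.read_camera("top")
k=onz(s,full(556,303,200,120),.12)
px=d["pixels"].max(2)
def blob(img,lo,roi):
    x0,y0,x1,y1=roi; m=np.zeros(img.shape,np.uint8); m[y0:y1,x0:x1]=((img[y0:y1,x0:x1]<lo)*255)
    cs,_=cv2.findContours(m,cv2.RETR_EXTERNAL,cv2.CHAIN_APPROX_NONE); return max(cs,key=cv2.contourArea)
c=blob(px,70,(390,225,428,263)); e=cv2.fitEllipse(c); print("skirt",e)
hub1=onz(d,e[0],.074)
sp=s["pixels"].max(2); c2=blob(sp,60,(262,168,296,200));x,y,w,h=cv2.boundingRect(c2);print("side cap bbox",x,y,w,h)
top=c2[c2[:,0,1]<y+8][:,0]; print("knob x range",top[:,0].min(),top[:,0].max(),"top y",y)
u=(top[:,0].min()+top[:,0].max())/2
hub2=onz(s,(u,y+2.6),.1125)
print(hub1,hub2)
Y=np.array([np.cos(np.radians(106.75)),np.sin(np.radians(106.75))]);X=np.array([Y[1],-Y[0]])
for hh in(hub1,hub2): print("keeper rel",(k-hh)[:2]@X,(k-hh)[:2]@Y)
# 0..: line angle
l=onz(d,full(428,205),.0785); print("line",l,np.degrees(np.arctan2(*(l-hub1)[:2][::-1])))
# stereo least squares for axis using tcp offset check
tc=r.get_obs()["tool_pos"]; print(tc,proj(s,tc))
E
```

```text
skirt ((408.8983154296875, 243.40386962890625), (30.816410064697266, 31.821590423583984), 93.84180450439453)
side cap bbox 265 173 28 27
knob x range 271 284 top y 173
[ 0.55271331 -0.15347523  0.074     ] [ 0.5535368  -0.15142423  0.1125    ]
keeper rel 0.002914198835973226 0.16779297478290278
keeper rel 0.0015345598445023433 0.16606632330517168
line [ 0.57921205 -0.14865619  0.0785    ] 10.307116894584619
[0.50352372 0.01095886 0.18781584] [341.51840166 166.74742201]
```

The keeper measures 166–168 mm from the hub against 165 mm expected, so it is home. The two hub estimates agree within 2 mm, so I'll use (0.553, -0.1525). Moving over the knob.

>>> {"api": "servo_tool", "payload": {"series": [[4,-12,0,0,70],[10,-34,0,0,70],[17,-58,0,0,70],[24,-82,0,0,70],[31,-106,0,0,70],[38,-128,0,0,70],[44,-148,0,0,70],[48,-160,0,0,70],[49,-163.5,0,0,70],[49,-163.5,-20,0,70],[49,-163.5,-35,0,70],[49,-163.5,-50,0,70],[49,-163.5,-60,0,70],[49,-163.5,-60,0,70]]}}

```text
time_s: 7.98
tool_pos: [0.5521, -0.1518, 0.1271]
ee_rot: [-1.872, -2.518, 0.001]
contact_force: [-0.3, -0.5, 0.8]
finger_gap: 0.815
```

```bash
python3 - <<'E'
from h import *
s=cams.read_camera("side");d=cams.read_camera("top")
crop(s,200,90,200,150,4,"s4.png")
o=r.get_obs();print(o["tool_pos"],o["contact_force"],o["finger_gap"],o["joint_pos"])
E
```

```text
[ 0.55321672 -0.152459    0.12960956] [ 0.24709834 -0.04181834  0.01679236] 0.8183392468293146 [-4.73020144e-01  5.13167054e-01  1.48069278e+00  6.13629843e-05
  1.14768435e+00 -7.65477450e-01]
```

View pics/s4.png

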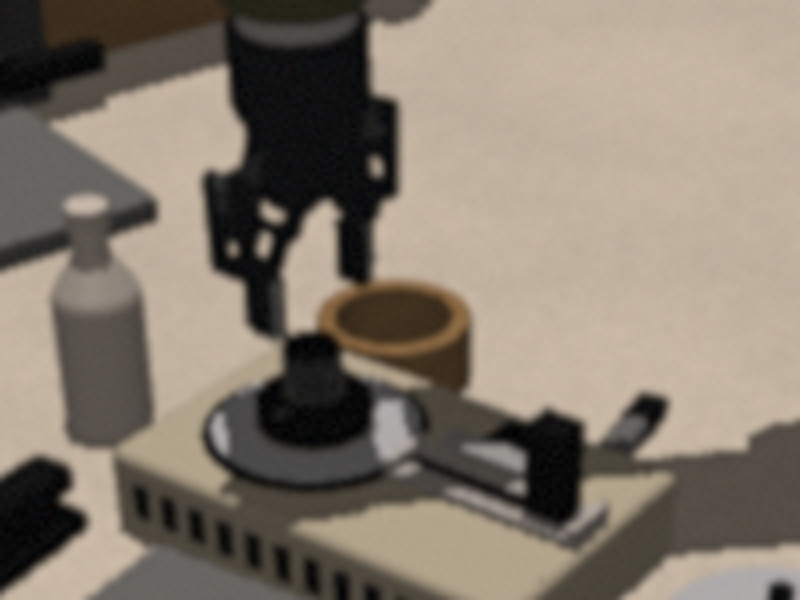

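The fingers at (262,310) and (355,260) straddle the knob axis at (312,345), and the keeper is still home at (556,430). Descending to TCP z ≈ 0.085 and closing.

>>> {"api": "servo_tool", "payload": {"series": [[0,0,-12,0,70],[0,0,-25,0,70],[0,0,-36,0,70],[0,0,-43,0,70],[0,0,-44,0,70],[0,0,-44,0,50],[0,0,-44,0,40],[0,0,-44,0,32],[0,0,-44,0,25],[0,0,-44,0,20],[0,0,-44,0,20],[0,0,-44,0,20],[0,0,-44,0,20]]}}

```text
time_s: 9.17
tool_pos: [0.5536, -0.153, 0.0863]
ee_rot: [1.873, 2.52, 0.0]
contact_force: [-0.7, 0.9, 5.5]
finger_gap: 0.38
```

The knob is gripped with an opening of about 33 mm and almost no side force. I'll try counter-clockwise first.

>>> {"api": "servo_tool", "payload": {"series": [[0,0,0,0.04,20],[0,0,0,0.08,20],[0,0,0,0.12,20],[0,0,0,0.16,20],[0,0,0,0.2,20],[0,0,0,0.24,20],[0,0,0,0.28,20],[0,0,0,0.32,20],[0,0,0,0.36,20],[0,0,0,0.4,20]]}}

```text
time_s: 10.0
tool_pos: [0.5525, -0.1535, 0.0864]
ee_rot: [-1.336, -2.843, 0.002]
contact_force: [-7.6, -3.7, 10.2]
finger_gap: 0.379
```

```bash
python3 - <<'E'
from h import *
s=cams.read_camera("side");d=cams.read_camera("top")
crop(s,230,140,120,90,6,"s5.png");crop(d,300,180,180,135,4,"t5.png")
o=r.get_obs();print(o["tool_pos"],o["contact_force"],o["wrist_torque"],o["finger_gap"],o["effort"])
E
```

```text
[ 0.55255642 -0.15385648  0.08639768] [-8.15142688 -4.92286526  9.34657864] [-0.87978314  1.44896641 -0.5926362 ] 0.37899230885092017 [  4.50225547 -44.29894567 -21.64401948   1.54178504  -1.22646678
  -0.98699346]
```

View pics/s5.png

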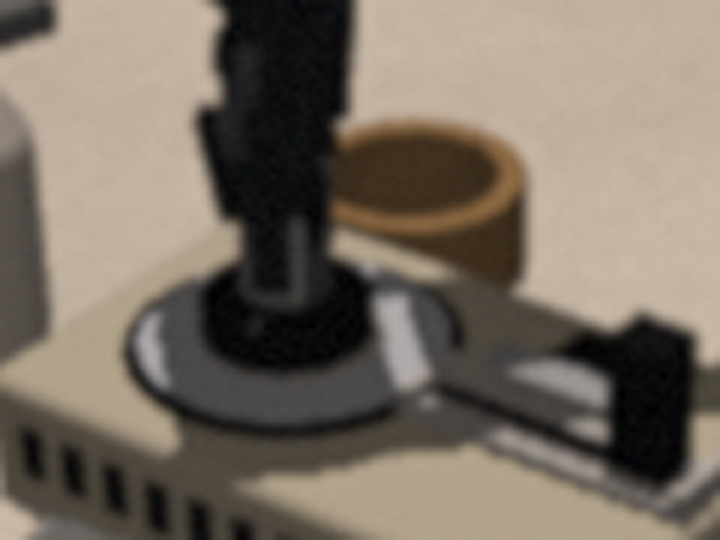

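```bash
cat >> h.py <<'E'
def gcrop(dd,x,y,w,h,sc,n,k=4):
    im=np.clip(dd["pixels"][y:y+h,x:x+w,::-1].astype(float)*k,0,255)
    cv2.imwrite("pics/"+n,cv2.resize(im.astype(np.uint8),None,fx=sc,fy=sc,interpolation=cv2.INTER_CUBIC))
def linedir(s):
    # predicted side pixel of the grey line (r=22..30mm) at various angles, hub top of skirt
    for a in range(-60,160,10):
        t=np.radians(a); p=[.553+.027*np.cos(t),-.1525+.027*np.sin(t),.0785]; print(a,proj(s,p).round(1))
E
python3 - <<'E'
from h import *
s=cams.read_camera("side"); gcrop(s,255,165,50,40,14,"s6.png"); linedir(s)
import cv2
im=cv2.imread("pics/s3.png")
E
```

```text
-60 [267.6 186.1]
-50 [266.8 187.1]
-40 [266.4 188.2]
-30 [266.3 189.2]
-20 [266.6 190.3]
-10 [267.3 191.2]
0 [268.3 192.1]
10 [269.6 192.9]
20 [271.1 193.6]
30 [272.9 194.1]
40 [274.9 194.4]
50 [277.  194.5]
60 [279.1 194.5]
70 [281.1 194.2]
80 [283.1 193.8]
90 [284.9 193.2]
100 [286.5 192.5]
110 [287.9 191.6]
120 [288.9 190.6]
130 [289.6 189.6]
140 [289.9 188.6]
150 [289.9 187.5]
```

View pics/s6.png

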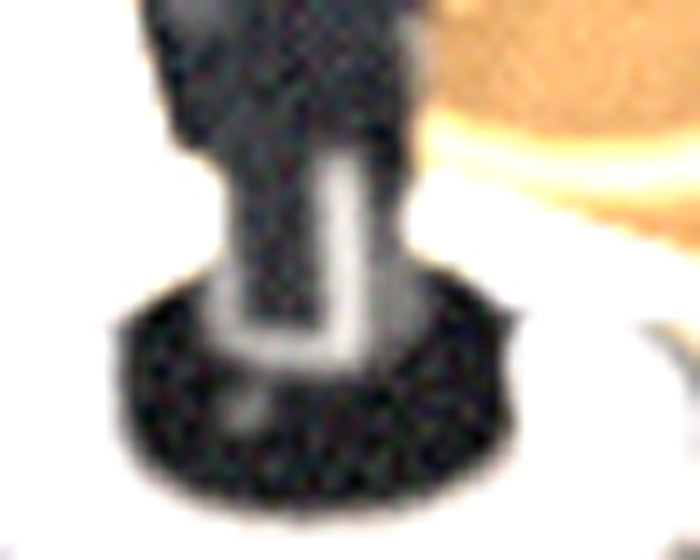

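The grey line has moved only to (272.2,193.7), about 27°, while the gripper turned 23° from a start near 15°. The wrist moment of -0.6 N·m also suggests a stop. I'll turn a little more to confirm.

>>> {"api": "servo_tool", "payload": {"series": [[0,0,0,0.05,20],[0,0,0,0.1,20],[0,0,0,0.15,20],[0,0,0,0.2,20],[0,0,0,0.25,20]]}}

```text
time_s: 10.57
tool_pos: [0.5494, -0.1528, 0.0862]
ee_rot: [-0.967, -2.979, 0.003]
contact_force: [-26.7, -0.8, 23.6]
finger_gap: 0.378
```

```bash
python3 - <<'E'
from h import *
s=cams.read_camera("side"); gcrop(s,255,165,50,40,14,"s7.png"); o=r.get_obs(); print(o["wrist_torque"],o["contact_force"],o["tool_pos"],o["finger_gap"])
E
```

```text
[-0.13516632  4.36116814 -0.92051239] [-26.32057761  -1.03453786  21.69222492] [ 0.54945349 -0.15287402  0.08621267] 0.37839971240053
```

View pics/s7.png

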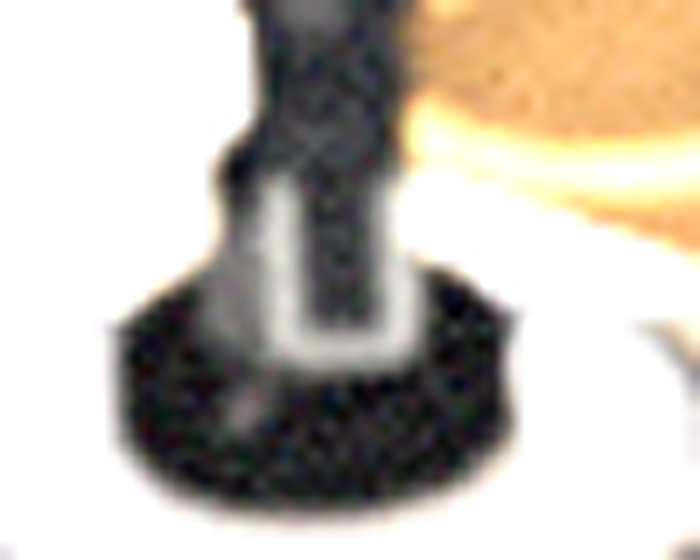

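The line hasn't moved, still at (246,410), while the moment rose to -0.9 N·m: the thread has stopped, so this is the wrong way. I'll open to shed the side force, re-grip here, and turn clockwise.

>>> {"api": "servo_tool", "payload": {"series": [[0,0,0,0,40],[0,0,0,0,50],[0,0,0,0,50],[0,0,0,0,50],[0,0,0,0,40],[0,0,0,0,30],[0,0,0,0,20],[0,0,0,0,20],[0,0,0,0,20],[0,0,0,0,20]]}}

```text
time_s: 11.45
tool_pos: [0.552, -0.1548, 0.0861]
ee_rot: [-0.971, -2.986, 0.007]
contact_force: [-11.6, -10.0, 9.3]
finger_gap: 0.375
```

```bash
python3 - <<'E'
from h import *
s=cams.read_camera("side"); gcrop(s,255,165,50,40,14,"s8.png"); o=r.get_obs(); print(o["wrist_torque"],o["contact_force"],o["tool_pos"],o["finger_gap"],o["joint_pos"])
E
```

```text
[-1.69468472  1.9889765  -0.04324134] [-12.07611088 -10.03716168  10.36510166] [ 0.55195856 -0.15481986  0.08613433] 0.3802366741527015 [-0.47574564  0.56615625  1.52136177 -0.0050866   1.05481215 -1.41528924]
```

The closing force shows the hub is about 2–3 mm further towards -y than my target, which matches the box-based estimate (0.5536, -0.1555). I'll re-centre and re-grip.

>>> {"api": "servo_tool", "payload": {"series": [[0,0,0,0,45],[0,0,0,0,50],[1,-3,0,0,50],[1,-3,0,0,50],[1,-3,0,0,40],[1,-3,0,0,30],[1,-3,0,0,20],[1,-3,0,0,20],[1,-3,0,0,20],[1,-3,0,0,20]]}}

```text
time_s: 12.33
tool_pos: [0.5537, -0.1562, 0.0855]
ee_rot: [-0.971, -2.987, 0.002]
contact_force: [-5.8, -3.9, 3.0]
finger_gap: 0.375
```

>>> {"api": "servo_tool", "payload": {"series": [[0.2,-0.5,0,-0.04,20],[0.2,-1,0,-0.12,20],[0.2,-1,0,-0.2,20],[0.2,-1,0,-0.28,20],[0.2,-1,0,-0.36,20],[0.2,-1,0,-0.44,20],[0.2,-1,0,-0.5,20],[0.2,-1,0,-0.5,20]]}}

```text
time_s: 13.0
tool_pos: [0.554, -0.1561, 0.0855]
ee_rot: [-1.683, -2.651, -0.0]
contact_force: [-4.0, 3.6, 5.0]
finger_gap: 0.378
```

```bash
python3 - <<'E'
from h import *
s=cams.read_camera("side"); gcrop(s,255,165,50,40,14,"s9.png"); o=r.get_obs(); print(o["wrist_torque"],o["contact_force"],o["tool_pos"],o["finger_gap"],o["joint_pos"])
E
```

```text
[ 0.52120265  0.63740031 -0.0929089 ] [-4.09884614  3.02687308  5.36227396] [ 0.55399887 -0.15616969  0.08554211] 0.37605293624858266 [-4.78358864e-01  5.71137711e-01  1.51458122e+00  3.52886930e-04
  1.05710047e+00 -9.20510651e-01]
```

View pics/s9.png

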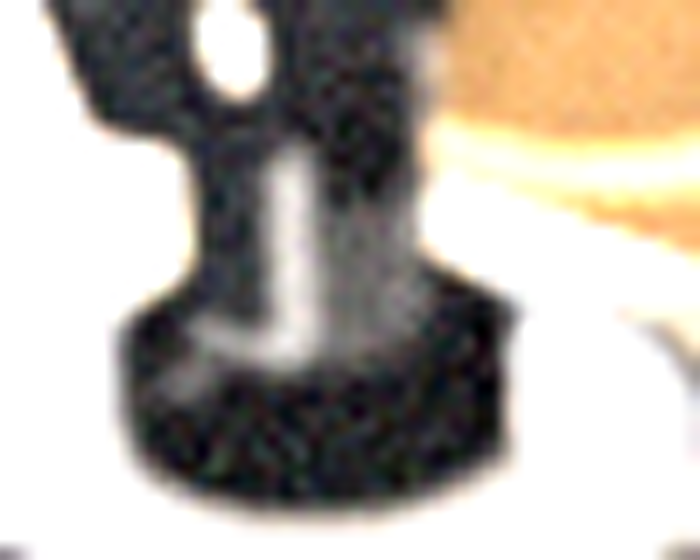

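The line is now at (185,380), about 0° on the skirt. It turned 27° for 28.6° commanded with a low moment, so clockwise is the free way. Start was about 14°, so I'll turn another 62° or so to reach about 75° from the start.

>>> {"api": "servo_tool", "payload": {"series": [[0,0.5,0,-0.05,20],[0,0.5,0,-0.13,20],[0,0.5,0,-0.21,20],[0,0.5,0,-0.29,20],[0,0.5,0,-0.37,20],[0,0.5,0,-0.45,20],[0,0.5,0,-0.53,20],[0,0.5,0,-0.61,20],[0,0.5,0,-0.69,20],[0,0.5,0,-0.77,20],[0,0.5,0,-0.85,20],[0,0.5,0,-0.93,20],[0,0.5,0,-1.01,20],[0,0.5,0,-1.08,20],[0,0.5,0,-1.08,20]]}}

```text
time_s: 14.3
tool_pos: [0.5544, -0.1558, 0.0855]
ee_rot: [-2.807, -1.41, -0.0]
contact_force: [-0.8, 3.3, 4.9]
finger_gap: 0.375
```

```bash
python3 - <<'E'
from h import *
s=cams.read_camera("side"); gcrop(s,255,165,50,40,14,"s10.png"); crop(s,200,90,200,150,4,"s10b.png"); d=cams.read_camera("top"); gcrop(d,385,220,50,45,12,"t10.png",3); o=r.get_obs(); print(o["wrist_torque"],o["contact_force"],o["tool_pos"],o["finger_gap"],o["joint_pos"])
E
```

```text
[ 0.68968932  0.23320779 -0.01317256] [-1.92401837  4.33487493  5.0913663 ] [ 0.55438258 -0.15584478  0.08547868] 0.3809121738171218 [-4.77649907e-01  5.71197373e-01  1.51467188e+00  6.46899687e-04
  1.05582887e+00  1.57346752e-01]
```

View pics/s10.png

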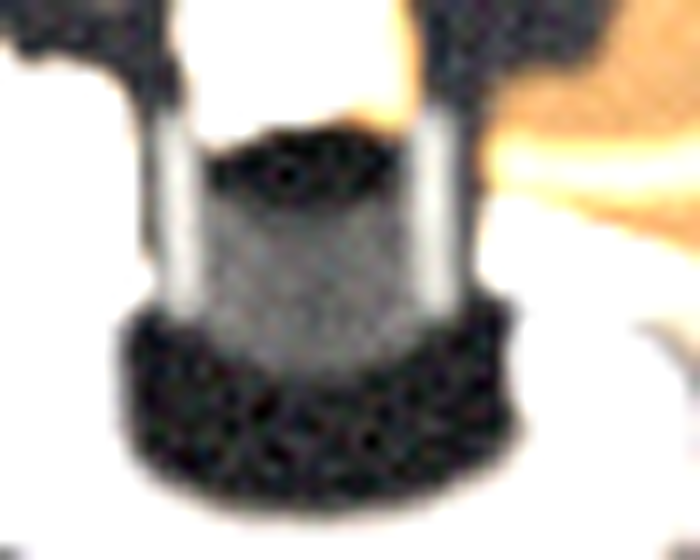

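View pics/s10b.png

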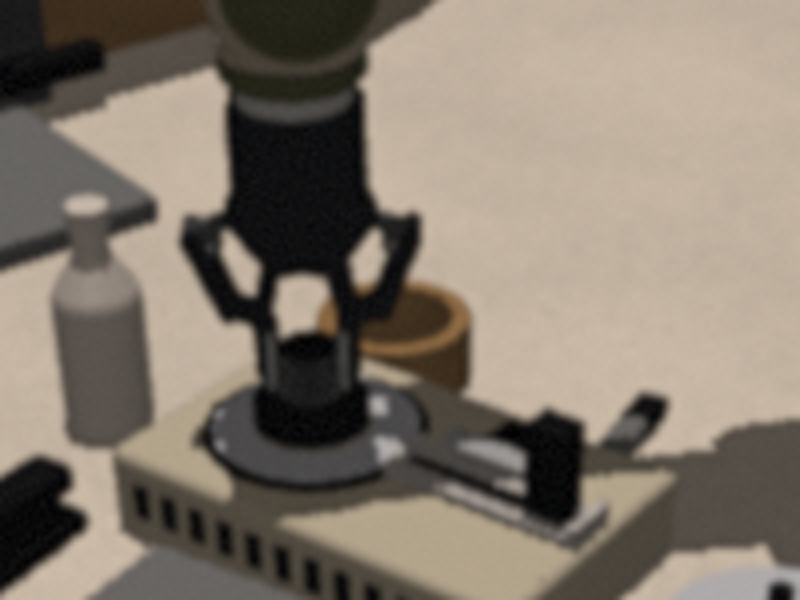

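The line is hidden behind the left finger, as expected near -62°. The moment is about 0 and the keeper is still home. I'll try a small lift and watch the force.

>>> {"api": "servo_tool", "payload": {"series": [[0,0,2,0,20],[0,0,4,0,20],[0,0,6,0,20],[0,0,6,0,20]]}}

```text
time_s: 14.73
tool_pos: [0.554, -0.156, 0.0913]
ee_rot: [-2.805, -1.413, 0.001]
contact_force: [-2.2, 3.4, -0.5]
finger_gap: 0.379
```

There's no resistance beyond the cap's weight, so it is free. Lifting to about 100 mm.

>>> {"api": "servo_tool", "payload": {"series": [[0,0,5,0,20],[0,0,12,0,20],[0,0,20,0,20],[0,0,30,0,20],[0,0,42,0,20],[0,0,54,0,20],[0,0,66,0,20],[0,0,77,0,20],[0,0,86,0,20],[0,0,92,0,20],[0,0,95,0,20],[0,0,95,0,20],[0,0,95,0,20],[0,0,95,0,20]]}}

```text
time_s: 15.9
tool_pos: [0.5541, -0.1561, 0.1857]
ee_rot: [-2.805, -1.412, 0.001]
contact_force: [0.5, 0.2, -1.1]
finger_gap: 0.378
```

```bash
python3 - <<'E'
from h import *
s=cams.read_camera("side"); crop(s,200,60,200,150,4,"s11.png"); d=cams.read_camera("top"); crop(d,300,180,180,135,4,"t11.png"); o=r.get_obs(); print(o["time_s"],o["wrist_torque"],o["contact_force"],o["tool_pos"],o["finger_gap"],o["joint_velocities"])
E
```

```text
16.0 [-0.01452517 -0.04731292 -0.03378782] [-0.32986801 -0.45425075 -1.20405975] [ 0.5541206  -0.15612968  0.18574754] 0.3813242394447844 [ 0.00034638 -0.00048892 -0.00285443 -0.00018342  0.00124241  0.00194402]
```

View pics/s11.png

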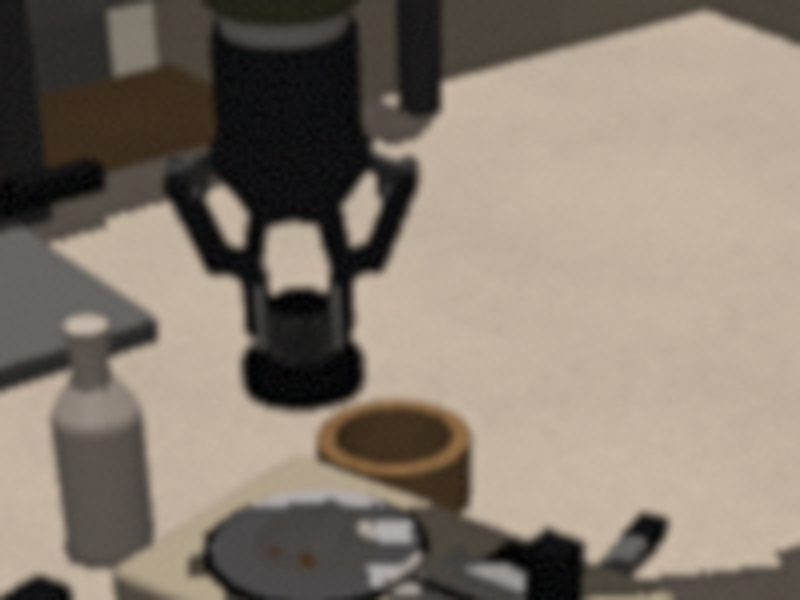

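View pics/t11.png

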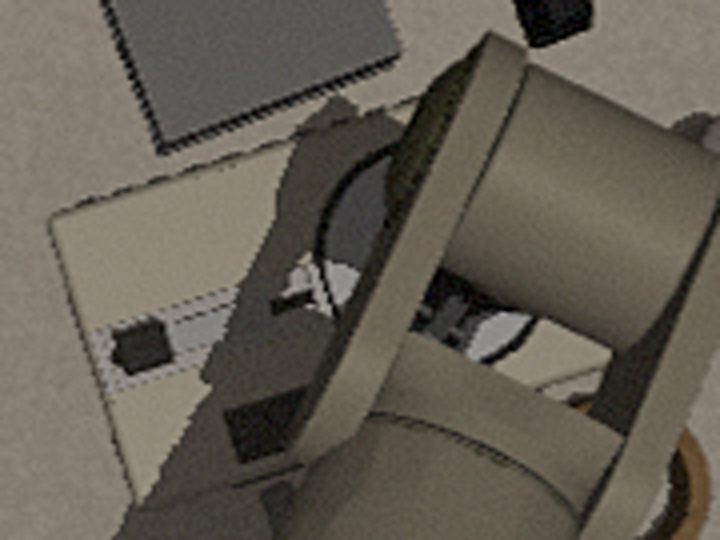

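The side view shows the cap upright between the fingers at (302,350), well clear of the bare disc. The top view shows the keeper block at (142,345) at the far end of its track. I'll check its position, then hand in.

```bash
python3 - <<'E'
from h import *
d=cams.read_camera("top"); k=onz(d,full(143,345),.12); k0=onz(d,(355+114.5/8-.5,215+331.5/8-.5),.12)
print("keeper travel from start mm",np.linalg.norm((k-k0)[:2])*1000)
h=np.array([.5541,-.156]);print("from hub",np.linalg.norm(k[:2]-h)*1000)
o=r.get_obs();print(o["contact_force"],o["tool_pos"],o["finger_gap"])
job.close_job()
E
```

```text
keeper travel from start mm 71.51897368455518
from hub 167.00921973454916
[-0.50815451  0.15430078 -1.16236752] [ 0.55415979 -0.15614404  0.18583401] 0.37365208958951307
the job is handed in; nothing more can be done
```

The job is handed in at about 16 s, with the cap off its hub and held in the gripper and the keeper home at its end stop. No verdict was reported.

**Keeper:** I pinched the block and slid it 73.5 mm until it stopped at 27 N. The last picture puts it 167 mm from the hub, against 165 mm expected.

**Cap:** Counter-clockwise stopped after roughly 10–15° and the knob slipped in the fingers. I re-centred the grip by about 3 mm and turned clockwise roughly 90°, to about 75° past the start. It lifted with no resistance beyond its own weight.

**Final state:** In the pictures the cap is upright and touches nothing. It is about 100 mm above its seat, and the arm is still. The tool carries about 1.2 N, roughly the cap's weight, with the fingers open about 32 mm on the 34 mm knob.

**Disagreements and gaps:**
- My first hub estimate was about 3 mm off, corrected from the grip forces.
- Camera figures for the keeper differ by about 2 mm from the arm's (71.5 mm travel against 73.5 mm), within calibration.
- The cap's grey line was hidden behind a finger after the last turn, so the final angle is inferred from the commanded turn and the free lift.
- I did not measure the other things on the table at the end. None looked moved in the views.

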